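# Free the angle bracket from its toggle clamp

### The job

Two toggle clamps stand on the bench: one holds down an angle bracket, the other a flat plate. Flip the lever of the clamp on the angle bracket over past centre so that its arm stands up and stays open, while the bracket still sits in its nest; then lift the bracket out and set it down in the shallow tray, standing on its foot. Leave the other clamp shut.

Things in the scene. Friction and masses are not known exactly. Their poses are not given: they have to be found in the camera images.
- bracket: Aluminium angle bracket, 0.11 kg: foot 50 x 40 mm (its x, y), 12 thick; flange 12 thick, 40 wide, on the foot's -x edge (mid-plane x = -19), top 50 above the underside. Origin: centre of underside, z up. Starts in a nest, underside 12 mm over the table, flange towards the robot within 0.4 rad. Grip the flange front to back, fingertips over 15 mm above the underside to clear foot and nest.
- clamp_lever (a joint): Steel lever of the clamp holding the bracket: 64 mm arm lying over the foot, rigidly joined to an upright handle (black grip 18 mm thick, top 110 mm from the pivot). 0 = shut, handle leaning 0.1 rad to the bracket; grows as the handle is pushed away from it, arm rising; stop 1.75. Past about 0.8 it drops to the stop and stays, arm end then 115 mm high; short of that it stays or falls shut.
- clamp_pivot (a point): Pivot axis of that lever, 55 mm above the table, midway along its 34 mm steel pin between two cheeks; 68 mm behind the bracket's origin. x points away from the bracket: shut fingers between arm and handle push the grip that way, following its arc down; y along the pin (the handle turns from z towards x).
- tray: Shallow white square tray fixed to the table, outside 140 x 140 mm, 18 mm high, walls and floor 5 mm thick. Origin: centre of its underside on the table; axes along its sides.
- other_lever (a joint): Lever of the second, identical clamp, which holds a flat plate 50 x 40 x 12 mm without any flange; rad, 0 = shut. Its handle, like the first, stands 165 mm high: carry things over it. It stays shut.
There are look-alikes about, which are no part of the job. Of the things like the bracket, leave any that is blue or yellow; of the rest the smaller one is meant.

How it is judged:
By the outcome, as a careful person would: the job done as asked, in the order asked, and still so for the second after the job is handed in, with the robot touching nothing.
It also fails if it takes over 51 s, if anything falls off the work surface, if the arm or the gripper's body presses on something with over 40 N, if the wrist force passes 120 N, or if a joint passes its speed limit or range.

### The arm

A 6-joint arm with a two-finger parallel gripper is mounted at the origin on a cart in front of the work surface, level with it; the furniture and walls round the work are solid. World frame = base frame: x ahead of the robot, y to its left, z up, the work surface at z = 0. Lengths are in m, angles in rad, forces in N, time in s.
With the tool pointing down it reaches from about 0.35 to 0.775 m from the base axis. Payload 5.5 kg.
Tool frame: the origin (TCP) lies at the centre of the arm's flange, where the gripper is bolted on; the fingertips stand 173 mm ahead of it and the grasp point (between the pads) lies 155 mm ahead of it; z points along the fingers, y is the line along which they close (so a half turn about z gives the same grasp; the last joint's range is limited). The gripper opens to 85 mm and grips with 20 to 120 N. Pads are 22 mm wide; open, the fingers measure 114 mm over their backs; the gripper's body (76 mm by 85 mm) begins 54 mm behind the grasp point. The pads swing forward as they close: fully open they stand 13 mm farther back than shut.
Start: joints at [1.185, 0.313, 0.046, 1.304, 0, 1.431], TCP at [0.14, 0.558, 0.405] pointing down, gripper open.
Joint ranges: [-2.76, 2.76], [-0.86, 1.69], [-1.03, 1.26], [-2.2, 2.34], [-1.47, 1.5], [-3.14, 3.14]. Speed limits (rad/s): [2.57, 2.57, 3.14, 3.14, 3.14, 3.14].

### API

Orientations are given as a unit quaternion [x, y, z, w].
In Python, from plant import arm, eyes, job gives the robot as it stands.
- The arm moves only by the tool carry_out, never from a script. Its argument "series" is a list of rows, each a list of 2 entries, a list of its own where there are three numbers: the shift along the tool's x, y, z scaled (see below), then the turn, a rotation vector about the tool's x, y, z scaled (see below). A call has exactly 5 rows; each row shifts and turns the commanded pose from where the row before left it, along the tool's axes as they then stand; what a row does not reach is not made up. The controller multiplies each number of a shift by 30 mm and each number of a turn by 0.1 rad. A row lasts 1/12 s, in which the tool goes at most 41.7 mm and 7.16 degrees, less where a joint would pass 70% of its speed; a pose out of reach is approached as far as the arm can. A call with a number of a shift or a turn outside -1 to 1 is refused whole. A call with a gripper value outside its range is refused whole. "fingers" is the opening, from -1 (shut) to 1 (fully open), so that 0 is half open, set as the call begins (left out, the last holds). The fingers move at their own pace and stop on an object; the grip force is fixed at half the most. Time passes only in rows, so rows that do not move let the fingers close, or fill a call up. It gives the time, the measured TCP pose, the force, the opening and the grip force at its end, in the units of the state.
- arm.observe(): the state, without advancing time (a new reading comes with each control period).
- eyes.get_image(name): name is "scene" or "side" or "wrist"; returns a dict with "image" (384x512x3 uint8, red, green, blue), "z_map" (384x512 float32, m along the optical axis (not along the pixel's ray), 0 where there is no reading), "fx", "fy", "cx", "cy" (pixels), "camera_from_world" (4x4, takes a point from world to camera coordinates). Camera axes: x right, y up, looking along -z (the intrinsics and any distortion apply to the point x, -y, -z); pixel columns grow to the right and rows downward; lengths in m; the calibration is good to about 2 mm. A picture is of the moment at which its call begins.
- job.sign_off(): hands the job in; it is judged then, once.
Trained networks look in the newest picture that a camera, given by its name, has taken for a name from the list of things; names that differ only in an ending like _2 or _b are one class to them, and where a whole thing is asked for, a point or a joint stands for the part that bears it (a point fixed in the world has none). Each returns a list of dicts, best first, with "score" (0 to 1); they miss things now and then, are a little off and sometimes report something else, mostly with a low value. They report only what shows in the picture. A call takes as long as a camera call. They do not tell look-alikes from the thing itself.
- eyes.search_frame(query, camera): "position" ([x, y, z] in m, in world coordinates, good to about 4 mm: the middle of the surface that is visible of it).
- eyes.cut_out(query, camera): "region" (384x512 bool, what is visible of it).
The state is a dict: "time_s": time; "joint_pos": joint angles; "qd": joint speeds; "effort": joint torques, N m; "tool_pos": TCP position; "orientation": TCP orientation; "contact_force": force on the tool from outside, world axes, zero at the start; "ft_torque": the same for the moment, N m; "gripper_width": finger opening in m; "grasp_force": force on a finger pad.
Only numpy, scipy, OpenCV 4.12 (cv2) and the standard library are available. Lean on these libraries where they do the work, as an engineer would, in place of code of your own. Each camera call takes 0.05 s, during which the arm holds its last target. There are 200 camera calls.

## Working session

There is one attempt and no reset: what is moved stays moved. The work goes in short steps, Python scripts to look and compute and a tool call to move; the robot and the scene stay as the last step left them, time stands still between calls to the robot, and variables do not carry over. Pictures are saved under pics/ and viewed, at most 10 in all, crops included, and the job is handed in when it is done.

Besides the shell and the picture viewer there is one more tool, called after "Call:" in YAML: its name, and indented under it one key for each argument. carry_out: Moves the arm, as the interface text tells. Shifts and turns lie within -1 to 1; 1 stands for 30 mm of shift or 0.1 rad of turn. Its arguments: {"type":"object","properties":{"series":{"type":"array"},"fingers":{"type":"number"}},"required":["series"]}

```bash
mkdir -p pics; ls; cat > h.py <<'E'
import numpy as np, cv2
from plant import arm, eyes, job
def get(n):
    return eyes.get_image(n)
def cloud(d):
    z=d['z_map']; v,u=np.mgrid[:z.shape[0],:z.shape[1]]
    x=(u-d['cx'])/d['fx']*z; y=(v-d['cy'])/d['fy']*z
    P=np.stack([x,-y,-z,np.ones_like(z)],-1)@np.linalg.inv(d['camera_from_world']).T
    P=P[...,:3]; P[z==0]=np.nan
    return P
def pix(d,p):
    c=d['camera_from_world']@np.r_[p,1]; 
    return (d['cx']+d['fx']*c[0]/-c[2], d['cy']+d['fy']*-c[1]/-c[2])
E
python3 - <<'E'
from h import *
print(arm.observe())
for n in ['scene','side']:
    d=get(n); print(n,[k for k in d], d['fx'],d['cx'],d['cy'])
    cv2.imwrite(f'pics/{n}0.png',cv2.resize(d['image'][:,:,::-1],(800,600)))
    P=cloud(d); np.savez(f'{n}.npz',P=P,im=d['image'])
    for q in ['bracket','clamp_lever','clamp_pivot','tray','other_lever']:
        for r in eyes.search_frame(q,n):
            p=r['position'];print(n,q,np.round(p,3),round(r['score'],2),np.round(pix(d,p)))
E
```

```text
pics
{'time_s': 0.0, 'joint_pos': array([1.18540002e+00, 3.14034590e-01, 4.49794089e-02, 1.30361834e+00,
       2.12024553e-05, 1.43119819e+00]), 'qd': array([-3.45463986e-05, -3.25946016e-04, -4.44341601e-04, -6.29119638e-04,
       -5.01822175e-04, -1.14308566e-03]), 'effort': array([ 2.35735155e-03, -4.80625427e+01,  2.98531294e+01,  1.93099090e-02,
        1.12623632e-04,  1.29372417e-06]), 'tool_pos': array([0.13984627, 0.55753245, 0.40378931]), 'orientation': array([ 1.22589893e-01,  9.92456970e-01, -9.03695059e-04, -2.53797643e-04]), 'contact_force': array([-0.03042788,  0.40056074, -0.09144025]), 'ft_torque': array([ 0.04109479, -0.05968924, -0.00124533]), 'grasp_force': 0.0, 'gripper_width': 0.08531271493121798}
scene ['image', 'z_map', 'fx', 'fy', 'cx', 'cy', 'camera_from_world'] 464.9121038298714 253.34715758912833 197.1829975453573
scene bracket [ 0.468 -0.272  0.035] 0.75 [309. 240.]
scene bracket [ 0.307 -0.342  0.014] 0.73 [282. 283.]
scene bracket [0.706 0.007 0.024] 0.65 [295. 189.]
scene bracket [ 0.499 -0.152  0.022] 0.62 [283. 225.]
scene clamp_lever [ 0.545 -0.259  0.093] 0.65 [326. 209.]
scene clamp_pivot [ 0.54  -0.262  0.017] 0.82 [324. 236.]
scene tray [0.516 0.01  0.   ] 0.95 [249. 211.]
scene other_lever [0.542 0.226 0.085] 0.59 [213. 165.]
side ['image', 'z_map', 'fx', 'fy', 'cx', 'cy', 'camera_from_world'] 483.15284755945476 253.0446668288336 184.65557426692868
side bracket [0.703 0.    0.016] 0.95 [318. 178.]
side bracket [ 0.473 -0.278  0.033] 0.77 [284. 251.]
side bracket [ 0.315 -0.347  0.028] 0.76 [231. 290.]
side bracket [ 0.506 -0.144  0.025] 0.65 [276. 218.]
side clamp_lever [ 0.54  -0.258  0.072] 0.59 [306. 229.]
side clamp_pivot [ 0.541 -0.27   0.015] 0.68 [307. 248.]
side tray [0.524 0.011 0.007] 0.94 [262. 190.]
side other_lever [0.542 0.234 0.082] 0.53 [243. 132.]
```

View pics/scene0.png

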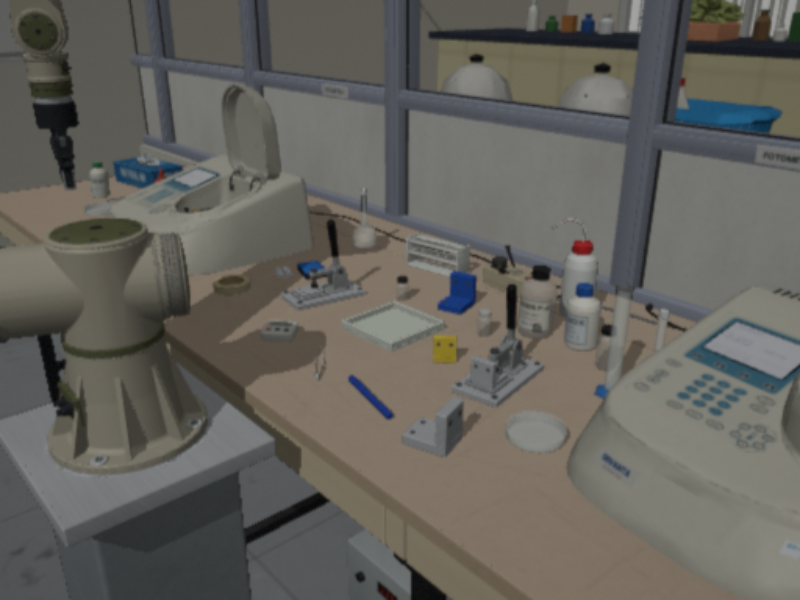

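View pics/side0.png

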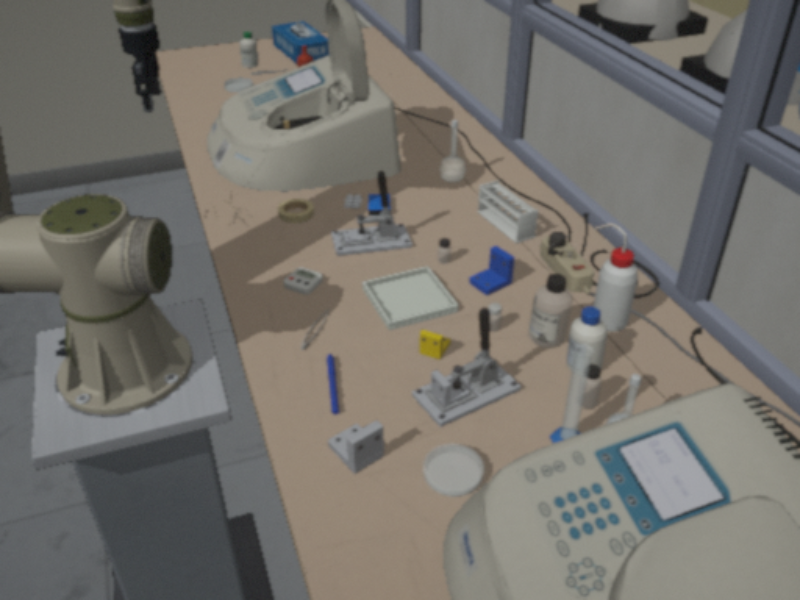

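The bracket could be any of four things (512-px scene frame):
- the grey bracket in the near clamp, (309,240)
- the larger grey bracket, (282,283)
- the blue one, (295,189)
- the yellow one, (283,225)

The description picks the clamped, smaller grey one. The other clamp, at (213,185), holds a flat plate.

```bash
python3 - <<'E'
from h import *
for n,c in [('scene',(270,340,170,260)),('side',(250,345,190,275))]:
    f=np.load(n+'.npz'); P=f['P']; im=f['im']
    m=(abs(P[...,0]-.52)<.11)&(abs(P[...,1]+.26)<.09)
    for lo,hi in [(.006,.016),(.052,.070),(.085,.12),(.12,.155),(.155,.18)]:
        Q=P[m&(P[...,2]>lo)&(P[...,2]<hi)]
        if len(Q)>5: print(n,lo,len(Q),np.round(Q.min(0),3),np.round(Q.max(0),3),np.round(np.median(Q,0),3),cv2.minAreaRect(Q[:,:2].astype(np.float32)*1000))
f=np.load('side.npz'); im=f['im'][185:285,240:355,::-1]
a=cv2.resize(im,None,fx=5,fy=5,interpolation=2)
cv2.imwrite('pics/crop1.png',a)
E
```

```text
scene 0.006 537 [ 0.436 -0.317  0.006] [ 0.606 -0.172  0.016] [ 0.494 -0.285  0.012] ((515.95263671875, -237.72361755371094), (164.25575256347656, 132.26124572753906), 11.284812927246094)
scene 0.052 249 [ 0.46  -0.291  0.052] [ 0.567 -0.24   0.07 ] [ 0.507 -0.265  0.06 ] ((513.147216796875, -260.2958679199219), (103.91995239257812, 40.308956146240234), 12.895729064941406)
scene 0.085 72 [ 0.542 -0.263  0.086] [ 0.562 -0.247  0.12 ] [ 0.548 -0.258  0.102] ((550.92236328125, -256.7556457519531), (13.258745193481445, 18.733592987060547), 59.87568283081055)
scene 0.12 88 [ 0.536 -0.265  0.121] [ 0.554 -0.247  0.155] [ 0.543 -0.259  0.137] ((544.00048828125, -257.1821594238281), (13.302751541137695, 16.413341522216797), 29.349668502807617)
scene 0.155 31 [ 0.536 -0.265  0.156] [ 0.551 -0.247  0.166] [ 0.543 -0.259  0.161] ((542.5540161132812, -257.22711181640625), (12.650215148925781, 14.966426849365234), 40.18076705932617)
side 0.006 765 [ 0.437 -0.316  0.006] [ 0.609 -0.218  0.016] [ 0.523 -0.283  0.012] ((523.3079833984375, -260.33251953125), (163.44676208496094, 87.81336212158203), 10.322932243347168)
side 0.052 299 [ 0.462 -0.292  0.052] [ 0.572 -0.241  0.069] [ 0.52  -0.264  0.06 ] ((516.584228515625, -259.7249450683594), (107.1043701171875, 40.397281646728516), 13.517053604125977)
side 0.085 60 [ 0.544 -0.263  0.086] [ 0.558 -0.251  0.119] [ 0.55  -0.259  0.102] ((549.2909545898438, -258.1175231933594), (8.93896770477295, 16.471641540527344), 64.17891693115234)
side 0.12 76 [ 0.538 -0.265  0.12 ] [ 0.555 -0.252  0.155] [ 0.546 -0.26   0.139] ((546.29052734375, -259.5219421386719), (9.81545639038086, 16.4536075592041), 60.20158004760742)
side 0.155 36 [ 0.539 -0.264  0.156] [ 0.553 -0.248  0.167] [ 0.545 -0.258  0.161] ((544.9259033203125, -256.90155029296875), (11.702143669128418, 15.638347625732422), 46.161231994628906)
```

View pics/crop1.png

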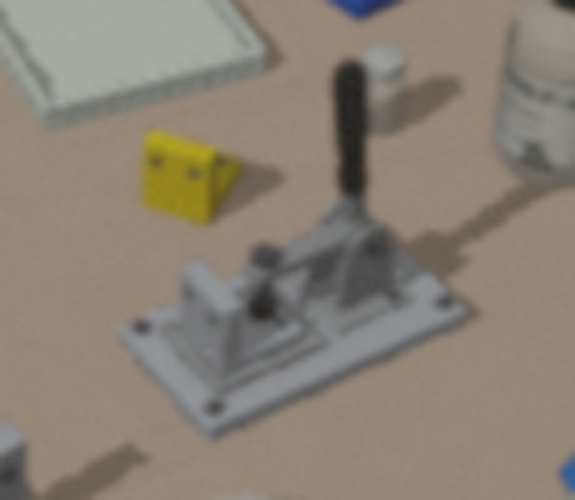

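The crop confirms the choice: grey flange at (205,315), spindle at (263,290) on the foot, black handle at (350,130). Next I'll plan the approach.

```bash
cat >> h.py <<'E'
from scipy.spatial.transform import Rotation as R
def plan(wps,step=.028,turn=None,q=.1):
    """wps: list of (x,y,z,yaw of tool y); prints rows, tool-down"""
    s=arm.observe(); p=np.array(s['tool_pos']); Rm=R.from_quat(s['orientation'])
    rows=[]
    for w in wps:
        t=np.array(w[:3]); ya=w[3]
        y=np.array([np.cos(ya),np.sin(ya),0]); z=np.array([0,0,-1.]); T=R.from_matrix(np.stack([np.cross(y,z),y,z],1))
        n=max(int(np.ceil(max(np.linalg.norm(t-p)/step,(Rm.inv()*T).magnitude()/.09))),1)
        for k in range(n):
            d=Rm.inv().apply((t-p)/(n-k))/.03; r=(Rm.inv()*T).as_rotvec()/(n-k)/.1
            d=np.clip(np.round(d/q)*q,-1,1)+0.; r=np.clip(np.round(r/q)*q,-1,1)+0.
            p=p+Rm.apply(d*.03); Rm=Rm*R.from_rotvec(r*.1); rows.append([np.round(d,2).tolist(),np.round(r,2).tolist()])
    while len(rows)%5: rows.append([[0,0,0],[0,0,0]])
    for i in range(0,len(rows),5): print(str(rows[i:i+5]).replace(' ',''))
    print('end',p.round(4))
E
python3 - <<'E'
from h import *
plan([(.40,.15,.405,.7),(.49,-.27,.405,.2)],step=.029)
E
```

```text
[[[-0.7,-0.7,0.0],[0.0,0.0,0.4]],[[-0.7,-0.6,0.0],[0.0,0.0,0.4]],[[-0.7,-0.6,0.0],[0.0,0.0,0.4]],[[-0.8,-0.6,0.0],[0.0,0.0,0.4]],[[-0.8,-0.5,0.0],[0.0,0.0,0.4]]]
[[[-0.8,-0.5,0.0],[0.0,0.0,0.4]],[[-0.8,-0.5,0.0],[0.0,0.0,0.4]],[[-0.8,-0.4,0.0],[0.0,0.0,0.3]],[[-0.9,-0.4,0.0],[0.0,0.0,0.4]],[[-0.9,-0.4,0.0],[0.0,0.0,0.3]]]
[[[-0.9,-0.3,0.0],[0.0,0.0,0.4]],[[-0.9,-0.3,0.0],[0.0,0.0,0.3]],[[-0.9,-0.3,0.0],[0.0,0.0,0.4]],[[-0.9,-0.3,0.0],[0.0,0.0,0.3]],[[-0.9,-0.2,0.0],[0.0,0.0,0.4]]]
[[[-0.9,-0.2,0.0],[0.0,0.0,0.3]],[[-1.0,-0.1,0.0],[0.0,0.0,0.4]],[[-0.8,-0.4,0.0],[0.0,0.0,0.3]],[[-0.9,-0.4,0.0],[0.0,0.0,0.3]],[[-0.9,-0.4,0.0],[0.0,0.0,0.3]]]
[[[-0.9,-0.4,0.0],[0.0,0.0,0.3]],[[-0.9,-0.3,0.0],[0.0,0.0,0.3]],[[-0.9,-0.3,0.0],[0.0,0.0,0.3]],[[-0.9,-0.3,0.0],[0.0,0.0,0.4]],[[-0.9,-0.3,0.0],[0.0,0.0,0.3]]]
[[[-0.9,-0.2,0.0],[0.0,0.0,0.4]],[[-0.9,-0.2,0.0],[0.0,0.0,0.3]],[[-0.9,-0.2,0.0],[0.0,0.0,0.4]],[[-1.0,-0.1,0.0],[0.0,0.0,0.3]],[[-1.0,-0.1,0.0],[0.0,0.0,0.4]]]
[[[-0.9,-0.1,0.0],[0.0,0.0,0.3]],[[-1.0,0.0,0.0],[0.0,0.0,0.4]],[[0,0,0],[0,0,0]],[[0,0,0],[0,0,0]],[[0,0,0],[0,0,0]]]
end [ 0.4901 -0.2708  0.4047]
```

Call:
carry_out:
  series:
    - [[-0.7, -0.7, 0.0], [0.0, 0.0, 0.4]]
    - [[-0.7, -0.6, 0.0], [0.0, 0.0, 0.4]]
    - [[-0.7, -0.6, 0.0], [0.0, 0.0, 0.4]]
    - [[-0.8, -0.6, 0.0], [0.0, 0.0, 0.4]]
    - [[-0.8, -0.5, 0.0], [0.0, 0.0, 0.4]]

```text
time_s: 1.02
tool_pos: [0.2168, 0.4353, 0.4048]
orientation: [0.222, 0.975, 0.0, 0.0]
contact_force: [0.1, 0.7, 0.1]
gripper_width: 0.0854
grasp_force: 0.0
```

Call:
carry_out:
  series:
    - [[-0.8, -0.5, 0.0], [0.0, 0.0, 0.4]]
    - [[-0.8, -0.5, 0.0], [0.0, 0.0, 0.4]]
    - [[-0.8, -0.4, 0.0], [0.0, 0.0, 0.3]]
    - [[-0.9, -0.4, 0.0], [0.0, 0.0, 0.4]]
    - [[-0.9, -0.4, 0.0], [0.0, 0.0, 0.3]]

```text
time_s: 1.43
tool_pos: [0.2934, 0.3152, 0.405]
orientation: [0.308, 0.951, 0.0, 0.0]
contact_force: [1.6, -1.2, 0.2]
gripper_width: 0.0852
grasp_force: 0.0
```

Call:
carry_out:
  series:
    - [[-0.9, -0.3, 0.0], [0.0, 0.0, 0.4]]
    - [[-0.9, -0.3, 0.0], [0.0, 0.0, 0.3]]
    - [[-0.9, -0.3, 0.0], [0.0, 0.0, 0.4]]
    - [[-0.9, -0.3, 0.0], [0.0, 0.0, 0.3]]
    - [[-0.9, -0.2, 0.0], [0.0, 0.0, 0.4]]

```text
time_s: 1.85
tool_pos: [0.3697, 0.196, 0.405]
orientation: [0.393, 0.92, 0.0, 0.0]
contact_force: [-0.4, -0.3, 0.7]
gripper_width: 0.0853
grasp_force: 0.0
```

Call:
carry_out:
  series:
    - [[-0.9, -0.2, 0.0], [0.0, 0.0, 0.3]]
    - [[-1.0, -0.1, 0.0], [0.0, 0.0, 0.4]]
    - [[-0.8, -0.4, 0.0], [0.0, 0.0, 0.3]]
    - [[-0.9, -0.4, 0.0], [0.0, 0.0, 0.3]]
    - [[-0.9, -0.4, 0.0], [0.0, 0.0, 0.3]]

```text
time_s: 2.27
tool_pos: [0.4217, 0.0646, 0.4049]
orientation: [0.465, 0.885, 0.0, 0.0]
contact_force: [0.6, 0.3, -0.2]
gripper_width: 0.0852
grasp_force: 0.0
```

Call:
carry_out:
  series:
    - [[-0.9, -0.4, 0.0], [0.0, 0.0, 0.3]]
    - [[-0.9, -0.3, 0.0], [0.0, 0.0, 0.3]]
    - [[-0.9, -0.3, 0.0], [0.0, 0.0, 0.3]]
    - [[-0.9, -0.3, 0.0], [0.0, 0.0, 0.4]]
    - [[-0.9, -0.3, 0.0], [0.0, 0.0, 0.3]]

```text
time_s: 2.68
tool_pos: [0.4502, -0.076, 0.4049]
orientation: [0.534, 0.845, 0.0, 0.0]
contact_force: [0.3, 0.7, 0.2]
gripper_width: 0.0856
grasp_force: 0.0
```

Call:
carry_out:
  series:
    - [[-0.9, -0.2, 0.0], [0.0, 0.0, 0.4]]
    - [[-0.9, -0.2, 0.0], [0.0, 0.0, 0.3]]
    - [[-0.9, -0.2, 0.0], [0.0, 0.0, 0.4]]
    - [[-1.0, -0.1, 0.0], [0.0, 0.0, 0.3]]
    - [[-1.0, -0.1, 0.0], [0.0, 0.0, 0.4]]

```text
time_s: 3.1
tool_pos: [0.4789, -0.2162, 0.4048]
orientation: [0.608, 0.794, 0.0, 0.0]
contact_force: [0.1, 1.1, 0.2]
gripper_width: 0.0856
grasp_force: 0.0
```

Call:
carry_out:
  series:
    - [[-0.9, -0.1, 0.0], [0.0, 0.0, 0.3]]
    - [[-1.0, 0.0, 0.0], [0.0, 0.0, 0.4]]
    - [[0, 0, 0], [0, 0, 0]]
    - [[0, 0, 0], [0, 0, 0]]
    - [[0, 0, 0], [0, 0, 0]]
  fingers: -1

```text
time_s: 3.52
tool_pos: [0.4898, -0.2705, 0.4044]
orientation: [0.635, 0.773, 0.0, -0.001]
contact_force: [-1.2, -0.7, 0.3]
gripper_width: 0.0257
grasp_force: 0.0
```

```bash
python3 - <<'E'
from h import *
d=get('wrist'); P=cloud(d)
s=arm.observe(); print(s['time_s'],s['tool_pos'],s['orientation'],s['gripper_width'])
cv2.imwrite('pics/wrist1.png',d['image'][:,:,::-1])
m=(abs(P[...,0]-.52)<.11)&(abs(P[...,1]+.26)<.09)
for lo,hi in [(.003,.010),(.010,.016),(.058,.066),(.155,.18)]:
    Q=P[m&(P[...,2]>lo)&(P[...,2]<hi)]
    if len(Q)>5: print(lo,len(Q),np.round(Q.min(0),3),np.round(Q.max(0),3),np.round(np.median(Q,0),3),cv2.minAreaRect(Q[:,:2].astype(np.float32)*1000))
for q in ['bracket','clamp_pivot','clamp_lever']:
    for r in eyes.search_frame(q,'wrist'): print(q,np.round(r['position'],3),r['score'],np.round(pix(d,r['position'])))
E
```

```text
3.5667 [ 0.48982851 -0.2700189   0.40459158] [ 6.34592556e-01  7.72846720e-01  1.65368405e-04 -4.55590412e-04] 0.017351016786992503
0.003 296 [ 0.438 -0.314  0.004] [ 0.608 -0.201  0.01 ] [ 0.501 -0.231  0.01 ] ((524.0244140625, -257.8891906738281), (160.19725036621094, 84.39530181884766), 11.477396011352539)
0.01 4644 [ 0.438 -0.314  0.01 ] [ 0.609 -0.202  0.016] [ 0.532 -0.241  0.012] ((523.9580688476562, -257.77886962890625), (159.51931762695312, 83.8396987915039), 11.247137069702148)
0.058 1245 [ 0.464 -0.287  0.058] [ 0.567 -0.234  0.066] [ 0.517 -0.257  0.06 ] ((518.1975708007812, -257.71734619140625), (104.3806381225586, 39.12089538574219), 12.283836364746094)
0.155 430 [ 0.539 -0.261  0.155] [ 0.556 -0.244  0.165] [ 0.546 -0.251  0.162] ((547.0382080078125, -252.0476531982422), (16.72806167602539, 16.019775390625), 57.43648147583008)
bracket [ 0.322 -0.319  0.018] 0.8 [113. 179.]
bracket [ 0.512 -0.144  0.009] 0.58 [298.  59.]
clamp_lever [ 0.542 -0.253  0.067] 0.73 [308. 170.]
```

View pics/wrist1.png

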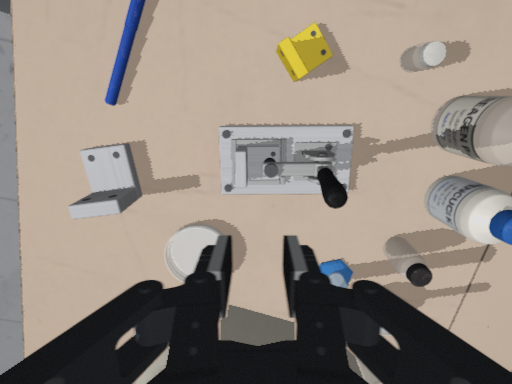

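The wrist view shows the clamp base square in the frame at (286,160), with the bracket flange at (240,165). The bottles at (480,130) and (480,210) lie beyond the handle, so I'll check clearance there before pushing.

```bash
python3 - <<'E'
from h import *
f=[np.load(n+'.npz')['P'].reshape(-1,3) for n in ('scene','side')]
Q=np.vstack(f); u=np.array([.9806,.196]); v=np.array([-.196,.9806]); piv=np.array([.558,-.250])
a=(Q[:,:2]-piv)@u; b=(Q[:,:2]-piv)@v
for lo,hi in [(.03,.09),(.09,.14),(.14,.3)]:
    m=(a>.04)&(a<.2)&(abs(b)<.13)&(Q[:,2]>lo)&(Q[:,2]<hi)
    for bb in np.arange(-.12,.12,.03):
        k=m&(b>bb)&(b<=bb+.03)
        if k.sum()>3: print(lo,round(bb,2),k.sum(),a[k].min().round(3),Q[k,2].max().round(3))
E
```

```text
0.03 -0.12 68 0.096 0.079
0.03 -0.09 472 0.142 0.09
0.03 -0.06 332 0.138 0.09
0.03 -0.03 24 0.151 0.089
0.03 0.0 589 0.134 0.09
0.03 0.03 289 0.132 0.09
0.03 0.06 20 0.144 0.089
0.03 0.09 145 0.089 0.053
0.09 -0.09 134 0.15 0.12
0.09 -0.06 244 0.144 0.12
0.09 0.0 352 0.138 0.133
0.09 0.03 301 0.137 0.134
0.09 0.06 15 0.152 0.103
```

Call:
carry_out:
  series:
    - [[0.2, 0.9, 0], [0, 0, 0]]
    - [[0, 0, 0.9], [0, 0, 0]]
    - [[0, 0, 0.9], [0, 0, 0]]
    - [[0, 0, 1], [0, 0, 0]]
    - [[0, 0, 0.9], [0, 0, 0]]
  fingers: -1

```text
time_s: 4.13
tool_pos: [0.5154, -0.2584, 0.2928]
orientation: [0.634, 0.773, 0.0, 0.0]
contact_force: [0.3, 0.4, -0.3]
gripper_width: 0.0
grasp_force: 0.1
```

Call:
carry_out:
  series:
    - [[0, 0.3, 0], [0, 0, 0]]
    - [[0, 0.3, 0], [0, 0, 0]]
    - [[0, 0.3, 0.05], [0, 0, 0]]
    - [[0, 0.3, 0.05], [0, 0, 0]]
    - [[0, 0.3, 0.05], [0, 0, 0]]

```text
time_s: 4.55
tool_pos: [0.5605, -0.2503, 0.2897]
orientation: [0.635, 0.773, 0.0, 0.0]
contact_force: [-0.7, 0.4, 0.2]
gripper_width: 0.0002
grasp_force: 0.3
```

Call:
carry_out:
  series:
    - [[0, 0.3, 0.05], [0, 0, 0]]
    - [[0, 0.3, 0.05], [0, 0, 0]]
    - [[0, 0.3, 0.05], [0, 0, 0]]
    - [[0, 0.3, 0.1], [0, 0, 0]]
    - [[0, 0.3, 0.1], [0, 0, 0]]

```text
time_s: 4.97
tool_pos: [0.6047, -0.2421, 0.2782]
orientation: [0.635, 0.773, 0.0, -0.0]
contact_force: [-0.4, -0.7, 0.7]
gripper_width: 0.0002
grasp_force: 0.0
```

Call:
carry_out:
  series:
    - [[0, 0.3, 0.1], [0, 0, 0]]
    - [[0, 0.2, 0.1], [0, 0, 0]]
    - [[0, 0, 0], [0, 0, 0]]
    - [[0, 0, 0], [0, 0, 0]]
    - [[0, 0, 0], [0, 0, 0]]

```text
time_s: 5.38
tool_pos: [0.6182, -0.2393, 0.2726]
orientation: [0.635, 0.773, -0.0, -0.0]
contact_force: [-0.2, -0.2, -0.2]
gripper_width: 0.0003
grasp_force: 0.0
```

```bash
python3 - <<'E'
from h import *
s=arm.observe(); print(s['time_s'],s['tool_pos'],s['contact_force'])
d=get('side'); cv2.imwrite('pics/side2.png',cv2.resize(d['image'][150:290,200:400,::-1],None,fx=4,fy=4,interpolation=2))
E
```

```text
5.3833 [ 0.61822288 -0.23933917  0.27256238] [-0.18794768 -0.19102088 -0.24580725]
```

View pics/side2.png

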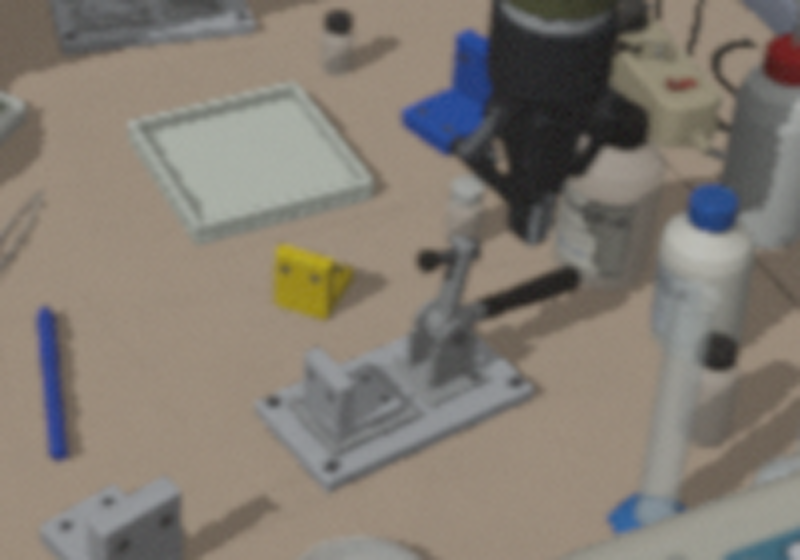

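The clamp is open: arm upright at (465,265), handle laid back at (530,295), bracket still in its nest at (340,395). Next: raise, move over the flange, and take a closer look.

Call:
carry_out:
  series:
    - [[0, 0, -1], [0, 0, 0]]
    - [[0, 0, -1], [0, 0, 0]]
    - [[0, 0, -1], [0, 0, 0]]
    - [[0, -1, 0], [0, 0, 0]]
    - [[0, -1, 0], [0, 0, 0]]
  fingers: 0.2

```text
time_s: 5.85
tool_pos: [0.5603, -0.2515, 0.3659]
orientation: [0.634, 0.773, 0.0, 0.004]
contact_force: [-0.2, -0.5, -0.5]
gripper_width: 0.0515
grasp_force: 0.0
```

Call:
carry_out:
  series:
    - [[0, -1, 0], [0, 0, 0]]
    - [[0, -1, 0], [0, 0, 0]]
    - [[0, -0.9, 0], [0, 0, 0]]
    - [[0, 0, 0], [0, 0, 0]]
    - [[0, 0, 0], [0, 0, 0]]

```text
time_s: 6.27
tool_pos: [0.4728, -0.2681, 0.3635]
orientation: [0.636, 0.772, 0.0, 0.0]
contact_force: [0.1, -0.2, -0.2]
gripper_width: 0.0511
grasp_force: 0.0
```

```bash
python3 - <<'E'
from h import *
s=arm.observe(); t=s['tool_pos']; print(s['time_s'],t,s['gripper_width'])
u=np.array([.9806,.196]); v=np.array([-.196,.9806])
for n in ['wrist','side']:
    d=get(n); P=cloud(d)
    a=(P[...,:2]-[.4725,-.267])@u; b=(P[...,:2]-[.4725,-.267])@v
    m=(abs(a)<.02)&(abs(b)<.035)&(P[...,2]>.055)&(P[...,2]<.068)
    Q=P[m]; print(n,len(Q))
    if len(Q)>5: print(np.percentile(Q,[2,50,98],axis=0).round(3),cv2.minAreaRect(Q[:,:2].astype(np.float32)*1000), 'a',np.percentile(a[m],[1,99]).round(4),'b',np.percentile(b[m],[1,99]).round(4))
    for q in ['bracket','tray']:
        for r in eyes.search_frame(q,n): print(q,np.round(r['position'],3),r['score'],np.round(pix(d,r['position'])))
    if n=='wrist': cv2.imwrite('pics/wrist3.png',d['image'][:,:,::-1])
    else:
        m=eyes.cut_out('tray',n)[0]['region']; Q=P[m]; print(cv2.minAreaRect(Q[~np.isnan(Q[:,0])][:,:2].astype(np.float32)*1000))
E
```

```text
6.2667 [ 0.47276459 -0.26813168  0.36352126] 0.051113289543823236
wrist 515
[[ 0.465 -0.287  0.057]
 [ 0.473 -0.267  0.059]
 [ 0.48  -0.249  0.061]] ((472.4593200683594, -268.09674072265625), (11.249881744384766, 40.24748229980469), 11.177668571472168) a [-0.0058  0.0054] b [-0.0205  0.0188]
bracket [ 0.509 -0.142  0.007] 0.86 [316.  57.]
bracket [ 0.326 -0.319  0.014] 0.56 [116. 193.]
side 71
[[ 0.464 -0.29   0.055]
 [ 0.471 -0.273  0.06 ]
 [ 0.48  -0.251  0.063]] ((471.2672119140625, -269.9909973144531), (12.635335922241211, 44.57255172729492), 13.043499946594238) a [-0.0078  0.0044] b [-0.0239  0.0183]
bracket [ 0.472 -0.273  0.029] 0.91 [283. 251.]
bracket [ 0.311 -0.345  0.024] 0.85 [229. 291.]
bracket [ 0.507 -0.145  0.024] 0.83 [276. 219.]
bracket [0.704 0.    0.018] 0.65 [318. 177.]
tray [0.504 0.001 0.01 ] 0.59 [257. 193.]
((517.4104614257812, -90.39012145996094), (398.5155944824219, 166.62246704101562), 83.86483764648438)
```

View pics/wrist3.png

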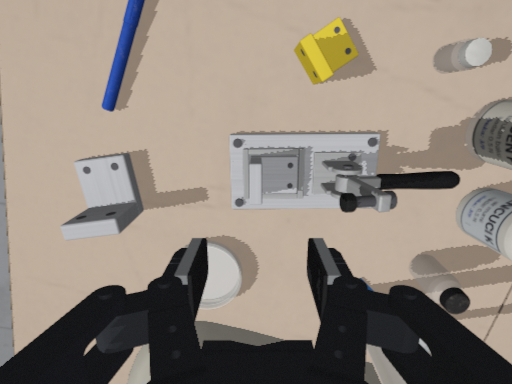

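Flange top is at (255,182), centred between the fingers to within a millimetre. The arm stays open at (365,190), clear of the gripper. Descending.

Call:
carry_out:
  series:
    - [[0, 0, 1], [0, 0, 0]]
    - [[0, 0, 1], [0, 0, 0]]
    - [[0, 0, 1], [0, 0, 0]]
    - [[0, 0, 0.8], [0, 0, 0]]
    - [[0, 0, 0.5], [0, 0, 0]]
  fingers: -0.1

```text
time_s: 7.03
tool_pos: [0.4737, -0.2669, 0.2305]
orientation: [0.635, 0.773, -0.0, -0.002]
contact_force: [-0.3, -0.5, -0.1]
gripper_width: 0.0382
grasp_force: 0.0
```

Call:
carry_out:
  series:
    - [[0, 0, 0.5], [0, 0, 0]]
    - [[0, 0, 0.4], [0, 0, 0]]
    - [[0, 0, 0.1], [0, 0, 0]]
    - [[0, 0, 0], [0, 0, 0]]
    - [[0, 0, 0], [0, 0, 0]]

```text
time_s: 7.45
tool_pos: [0.4744, -0.2677, 0.2038]
orientation: [0.635, 0.773, -0.0, -0.0]
contact_force: [-1.5, -0.5, -0.4]
gripper_width: 0.0381
grasp_force: 0.0
```

Call:
carry_out:
  series:
    - [[0, 0, 0], [0, 0, 0]]
    - [[0, 0, 0], [0, 0, 0]]
    - [[0, 0, 0], [0, 0, 0]]
    - [[0, 0, 0], [0, 0, 0]]
    - [[0, 0, 0], [0, 0, 0]]
  fingers: -1

```text
time_s: 7.87
tool_pos: [0.4732, -0.2683, 0.2048]
orientation: [0.635, 0.772, -0.002, -0.0]
contact_force: [-8.1, -2.2, 7.0]
gripper_width: 0.0112
grasp_force: 59.3
```

Call:
carry_out:
  series:
    - [[0, 0, 0], [0, 0, 0]]
    - [[0, 0, 0], [0, 0, 0]]
    - [[0, 0, 0], [0, 0, 0]]
    - [[0, 0, -0.1], [0, 0, 0]]
    - [[0, 0, -0.2], [0, 0, 0]]

```text
time_s: 8.28
tool_pos: [0.4733, -0.2675, 0.2124]
orientation: [0.635, 0.772, -0.0, -0.001]
contact_force: [-0.1, 0.4, -1.1]
gripper_width: 0.011
grasp_force: 58.7
```

Call:
carry_out:
  series:
    - [[0, 0, -0.5], [0, 0, 0]]
    - [[0, 0, -0.8], [0, 0, 0]]
    - [[0, 0, -1], [0, 0, 0]]
    - [[0, 0, -1], [0, 0, 0]]
    - [[0, 0, -0.5], [0, 0, 0]]

```text
time_s: 8.7
tool_pos: [0.4753, -0.2682, 0.3314]
orientation: [0.635, 0.773, 0.001, 0.003]
contact_force: [0.2, -0.3, -2.3]
gripper_width: 0.011
grasp_force: 58.8
```

```bash
python3 - <<'E'
from h import *
for n in ('scene','side'):
    P=np.load(n+'.npz')['P'].reshape(-1,3)
    m=(P[:,2]>.013)&(P[:,2]<.023)&(P[:,0]>.4)&(P[:,0]<.615)&(abs(P[:,1]-.01)<.1)
    print(n,m.sum(),cv2.minAreaRect(P[m][:,:2].astype(np.float32)*1000),P[m].min(0).round(3),P[m].max(0).round(3))
d=get('side'); 
s=arm.observe(); print(s['tool_pos'],s['gripper_width'],s['grasp_force'])
plan([(.495,.008,.318,.2)],step=.029)
cv2.imwrite('pics/side4.png',cv2.resize(d['image'][110:290,200:400,::-1],None,fx=3,fy=3,interpolation=2))
E
```

```text
scene 289 ((523.6506958007812, 9.614006042480469), (146.86390686035156, 144.73040771484375), 3.312843084335327) [ 0.45  -0.066  0.013] [0.597 0.086 0.022]
side 307 ((524.5689086914062, 9.0135498046875), (143.042236328125, 146.55276489257812), 2.9294562339782715) [ 0.452 -0.067  0.013] [0.597 0.084 0.022]
[ 0.47589645 -0.26859657  0.33335787] 0.011132831913161485 58.86543810367584
[[[0.9,0.2,0.0],[0.0,0.0,0.0]],[[0.9,0.2,0.1],[0.0,0.0,0.0]],[[0.9,0.3,0.0],[0.0,0.0,0.0]],[[0.9,0.2,0.1],[0.0,0.0,0.0]],[[0.9,0.3,0.0],[0.0,0.0,0.0]]]
[[[0.9,0.2,0.1],[0.0,0.0,0.0]],[[0.9,0.3,0.0],[0.0,0.0,0.0]],[[0.9,0.2,0.1],[0.0,0.0,0.0]],[[0.9,0.3,0.0],[0.0,0.0,0.0]],[[0.8,0.2,0.1],[0.1,0.1,0.0]]]
end [0.4948 0.0072 0.317 ]
```

View pics/side4.png

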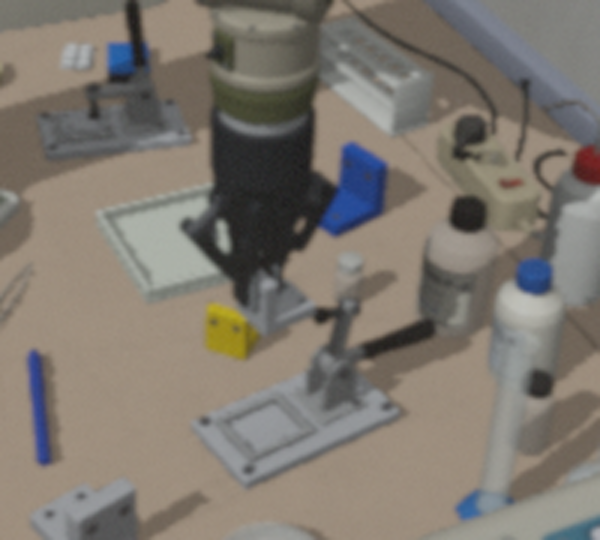

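The bracket is held level at (275,305) and the clamp is still open at (330,350). Carrying it to the tray, centre (0.524, 0.009).

Call:
carry_out:
  series:
    - [[0.9, 0.3, 0], [0, 0, 0]]
    - [[0.9, 0.3, 0], [0, 0, 0]]
    - [[0.9, 0.3, 0], [0, 0, 0]]
    - [[0.9, 0.3, 0], [0, 0, 0]]
    - [[0.9, 0.3, 0], [0, 0, 0]]

```text
time_s: 9.17
tool_pos: [0.4923, -0.1252, 0.3267]
orientation: [0.635, 0.773, 0.001, 0.0]
contact_force: [-0.9, 0.1, -1.8]
gripper_width: 0.011
grasp_force: 58.8
```

Call:
carry_out:
  series:
    - [[0.9, 0.3, 0], [0, 0, 0]]
    - [[0.9, 0.3, 0], [0, 0, 0]]
    - [[0.9, 0.3, 0], [0, 0, 0]]
    - [[0.9, 0.2, 0], [0, 0, 0]]
    - [[0.7, 0.2, 0], [0, 0, 0]]

```text
time_s: 9.58
tool_pos: [0.5053, 0.0097, 0.3267]
orientation: [0.634, 0.773, 0.001, -0.0]
contact_force: [0.5, -0.6, -0.8]
gripper_width: 0.0113
grasp_force: 58.8
```

Call:
carry_out:
  series:
    - [[0, 0, 0.9], [0, 0, 0]]
    - [[0, 0, 1], [0, 0, 0]]
    - [[0, 0, 0.9], [0, 0, 0]]
    - [[0, 0, 0.6], [0, 0, 0]]
    - [[0, 0, 0.4], [0, 0, 0]]

```text
time_s: 10.0
tool_pos: [0.5045, 0.0081, 0.2104]
orientation: [0.635, 0.773, -0.0, -0.001]
contact_force: [0.3, -0.2, -2.3]
gripper_width: 0.0111
grasp_force: 58.7
```

Call:
carry_out:
  series:
    - [[0, 0, 0.3], [0, 0, 0]]
    - [[0, 0, 0.1], [0, 0, 0]]
    - [[0, 0, 0], [0, 0, 0]]
    - [[0, 0, 0], [0, 0, 0]]
    - [[0, 0, 0], [0, 0, 0]]

```text
time_s: 10.42
tool_pos: [0.5061, 0.0074, 0.2017]
orientation: [0.635, 0.773, 0.001, 0.001]
contact_force: [-0.5, 0.5, -1.9]
gripper_width: 0.0113
grasp_force: 58.7
```

Call:
carry_out:
  series:
    - [[0, 0, 0.05], [0, 0, 0]]
    - [[0, 0, 0.05], [0, 0, 0]]
    - [[0, 0, 0], [0, 0, 0]]
    - [[0, 0, 0], [0, 0, 0]]
    - [[0, 0, 0], [0, 0, 0]]

```text
time_s: 10.83
tool_pos: [0.5055, 0.0075, 0.1978]
orientation: [0.635, 0.773, 0.0, 0.0]
contact_force: [0.2, -0.3, -0.7]
gripper_width: 0.0108
grasp_force: 58.7
```

Call:
carry_out:
  series:
    - [[0, 0, 0.03], [0, 0, 0]]
    - [[0, 0, 0], [0, 0, 0]]
    - [[0, 0, 0], [0, 0, 0]]
    - [[0, 0, 0], [0, 0, 0]]
    - [[0, 0, 0], [0, 0, 0]]

```text
time_s: 11.25
tool_pos: [0.5054, 0.0075, 0.1978]
orientation: [0.635, 0.773, 0.0, 0.0]
contact_force: [-2.3, 0.5, 7.5]
gripper_width: 0.0109
grasp_force: 60.0
```

Call:
carry_out:
  series:
    - [[0, 0, 0], [0, 0, 0]]
    - [[0, 0, 0], [0, 0, 0]]
    - [[0, 0, 0], [0, 0, 0]]
    - [[0, 0, 0], [0, 0, 0]]
    - [[0, 0, 0], [0, 0, 0]]
  fingers: -0.1

```text
time_s: 11.67
tool_pos: [0.5055, 0.0075, 0.1967]
orientation: [0.635, 0.773, 0.0, -0.0]
contact_force: [0.5, 0.4, 0.2]
gripper_width: 0.0382
grasp_force: 0.0
```

Call:
carry_out:
  series:
    - [[0, 0, -0.2], [0, 0, 0]]
    - [[0, 0, -0.5], [0, 0, 0]]
    - [[0, 0, -0.8], [0, 0, 0]]
    - [[0, 0, -1], [0, 0, 0]]
    - [[0, 0, -1], [0, 0, 0]]

```text
time_s: 12.08
tool_pos: [0.505, 0.0075, 0.3028]
orientation: [0.635, 0.773, -0.0, -0.001]
contact_force: [0.6, 0.1, 0.4]
gripper_width: 0.0385
grasp_force: 0.0
```

Call:
carry_out:
  series:
    - [[0, 0, -1], [0, 0, 0]]
    - [[0, 0, -1], [0, 0, 0]]
    - [[0, -0.5, 0], [0, 0, 0]]
    - [[0, 0, 0], [0, 0, 0]]
    - [[0, 0, 0], [0, 0, 0]]

```text
time_s: 12.5
tool_pos: [0.4903, 0.0046, 0.3621]
orientation: [0.635, 0.772, 0.0, 0.0]
contact_force: [-0.8, 0.1, -0.2]
gripper_width: 0.0383
grasp_force: 0.0
```

```bash
python3 - <<'E'
from h import *
s=arm.observe(); print(s['time_s'],s['tool_pos'],s['contact_force'],s['gripper_width'])
d=get('side'); cv2.imwrite('pics/side5.png',cv2.resize(d['image'][100:300,180:400,::-1],None,fx=3,fy=3,interpolation=2))
for r in eyes.search_frame('bracket','side'): print(np.round(r['position'],3),r['score'])
E
```

```text
12.5 [0.49032332 0.00457896 0.3620562 ] [-0.82809306  0.13893149 -0.15970866] 0.03829898753043376
[ 0.311 -0.344  0.027] 0.86
[ 0.505 -0.146  0.029] 0.65
[ 0.703 -0.     0.016] 0.58
[ 0.505 -0.002  0.02 ] 0.48
```

View pics/side5.png

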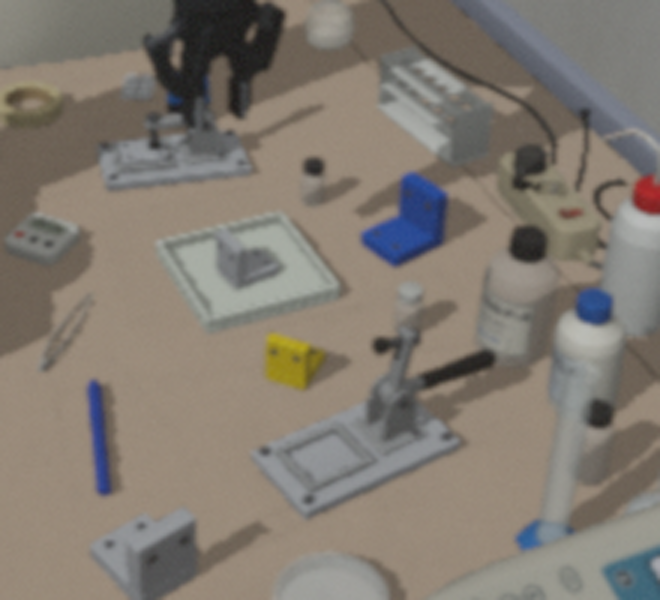

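The bracket stands on its foot in the tray at (245,262). The first clamp is open at (400,365), the other is still shut at (175,145), and the gripper is clear. Handing in.

```bash
python3 -c "
from plant import job
print(job.sign_off())"
```

```text
the job is handed in; nothing more can be done
None
```

The job is handed in at about 12.5 s: the clamp was opened with the bracket still in its nest, the bracket now stands on its foot in the tray, and the other clamp was left shut.

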